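# Line up the pool league trophies by height

## Robot

A 6-joint arm with a two-finger parallel gripper is mounted at the origin on the work surface. World frame = base frame: x ahead of the robot, y to its left, z up, the work surface at z = 0. Lengths are in mm, angles in degrees, forces in N, time in s.
With the tool pointing down it reaches from about 300 to 850 mm from the base axis. Payload 4.2 kg.
Tool frame: the origin (TCP) lies midway between the tips of the shut fingers; the grasp point (between the pads) lies 19 mm behind it; z points along the fingers, y is the line along which they close (so a half turn about z gives the same grasp; the last joint's range is limited). The gripper opens to 91 mm and grips with 3 to 60 N. Pads are 32 mm wide; open, the fingers measure 118 mm over their backs; the gripper's body (76 mm by 178 mm) begins 60 mm behind the grasp point.
Start: joints at [-73.854, 18.312, 89.639, -0, 72.044, -1.146], TCP at [170.916, -549.027, 213.976] pointing down, gripper open.
Joint ranges: [-177.97, 177.97], [-48.28, 115.42], [12.27, 149.76], [-77.06, 257.06], [2.81, 150.46], [-146.56, 146.56]. Speed limits (degrees/s): [147.25, 147.25, 180, 180, 180, 180].

## Interface

Orientations are given as [roll, pitch, yaw] about the fixed x, y, z axes, in that order (R = Rz(yaw) Ry(pitch) Rx(roll)).
In Python, from workcell import env gives the robot as it stands.
- The arm moves only by the shell command python3 -m jog 'ROWS' [FORCE]. ROWS is a JSON object of lists of equal length, an entry for each row: "jaw": the finger opening in mm, from 0 to 91.2; "slide": the shift along the tool's x, y, z in units of 30 mm (1.0 is 30 mm), a list of three; "spin": the turn about the tool's z in units of 8 degrees (1.0 is 8 degrees). In form: {"jaw": [jaw, ...], "slide": [[dx, dy, dz], ...], "spin": [spin, ...]}. A call has 1 to 10 rows; each row shifts and turns the commanded pose from where the row before left it, along the tool's axes as they then stand; what a row does not reach is not made up. A row lasts 1/10 s, in which the tool goes at most 50 mm and 8.59 degrees, less where a joint would pass 70% of its speed; a pose out of reach is approached as far as the arm can. A call is refused whole if a number of a shift passes 1 or a number of a turn 1, either way. A call with a gripper value outside its range is refused whole. The fingers move at their own pace and stop on an object; FORCE is the grip in N (left out, the last holds). Time passes only in rows, so rows that do not move let the fingers close. It gives the time, the measured TCP pose, the force, the opening and the grip force at its end, in the units of the state.
- env.state(): the state, without advancing time (a new reading comes with each control period).
- env.grab_frame(name): name is "scene" or "top"; returns the picture (400x640x3 uint8, red, green, blue); there is no depth.
- env.camera_model(name): a dict with "fx", "fy", "cx", "cy" (pixels), "camera_from_world" (4x4, takes a point from world to camera coordinates). Camera axes: x right, y up, looking along -z (the intrinsics and any distortion apply to the point x, -y, -z); pixel columns grow to the right and rows downward; lengths in mm; the calibration is good to about 2 mm. A picture is of the moment at which its call begins. camera_model takes no time and is no camera call.
- env.job_done(): hands the job in; it is judged then, once.
The state is a dict: "time_s": time; "qpos": joint angles; "qvel": joint speeds; "effort": joint torques, N m; "ee_pos": TCP position; "ee_rot": TCP orientation; "force": force on the tool from outside, world axes, zero at the start; "torque": the same for the moment, N m; "gripper_width": finger opening in mm; "gripper_force": force on a finger pad.
Only numpy, scipy, OpenCV 4.12 (cv2) and the standard library are available. Lean on these libraries where they do the work, as an engineer would, in place of code of your own. Each camera call takes 0.05 s, during which the arm holds its last target. There are 200 camera calls.

## Task

Set the four trophies out on the display ledge, one centred on each red felt mark, in order of height with the tallest nearest the cue ball and the shortest nearest the vase. Keep every trophy upright, set it down gently and let go, and leave the cue ball on its stand and the vase where they are.

Things in the scene. Friction and masses are not known exactly. Their poses are not given: they have to be found in the camera images.
- trophy_74: Brass lidded trophy cup on a wooden plinth, 74 mm tall, 128-208 g. Plinth 48 mm across, 14 high; stem 12 across; straight bowl 30 mm across from 28 to 56 mm above the underside (grip there), low lid. Small ears stick out 9 mm along its y: close the fingers along its x. Origin: centre of underside, z up. Starts upright on the table in front of the ledge, x within 0.4 rad of world x.
- trophy_96: Brass lidded trophy cup on a wooden plinth, 96 mm tall, 160-260 g. Plinth 52 mm across, 14 high; stem 12 across; straight bowl 33 mm across from 50 to 78 mm above the underside (grip there), low lid. Small ears stick out 9 mm along its y: close the fingers along its x. Origin: centre of underside, z up. Starts upright on the table in front of the ledge, x within 0.4 rad of world x.
- trophy_118: Brass lidded trophy cup on a wooden plinth, 118 mm tall, 200-325 g. Plinth 56 mm across, 14 high; stem 12 across; straight bowl 36 mm across from 72 to 100 mm above the underside (grip there), low lid. Small ears stick out 9 mm along its y: close the fingers along its x. Origin: centre of underside, z up. Starts upright on the table in front of the ledge, x within 0.4 rad of world x.
- trophy_140: Brass lidded trophy cup on a wooden plinth, 140 mm tall, 240-390 g. Plinth 60 mm across, 14 high; stem 12 across; straight bowl 39 mm across from 94 to 122 mm above the underside (grip there), low lid. Small ears stick out 9 mm along its y: close the fingers along its x. Origin: centre of underside, z up. Starts upright on the table in front of the ledge, x within 0.4 rad of world x.
- mark_a: One of four identical round red felt marks, 72 mm across, 3 mm thick, fixed about 95 mm apart (85-105) on a fixed dark wooden ledge 620 x 120 mm, 12 mm high; felt top 15 mm above the table. Origin: centre of its underside, 3 mm below its top. Its y runs along the row, x across. Which letter lies where in the row varies.
- mark_b: One of four identical round red felt marks, 72 mm across, 3 mm thick, fixed about 95 mm apart (85-105) on a fixed dark wooden ledge 620 x 120 mm, 12 mm high; felt top 15 mm above the table. Origin: centre of its underside, 3 mm below its top. Its y runs along the row, x across. Which letter lies where in the row varies.
- mark_c: One of four identical round red felt marks, 72 mm across, 3 mm thick, fixed about 95 mm apart (85-105) on a fixed dark wooden ledge 620 x 120 mm, 12 mm high; felt top 15 mm above the table. Origin: centre of its underside, 3 mm below its top. Its y runs along the row, x across. Which letter lies where in the row varies.
- mark_d: One of four identical round red felt marks, 72 mm across, 3 mm thick, fixed about 95 mm apart (85-105) on a fixed dark wooden ledge 620 x 120 mm, 12 mm high; felt top 15 mm above the table. Origin: centre of its underside, 3 mm below its top. Its y runs along the row, x across. Which letter lies where in the row varies.
- cue_ball: White cue ball (57 mm) fixed on a round wooden stand 60 mm across, 71 mm tall together, standing loose on the ledge beyond one end of the row, about 118 mm from the nearest mark; the end varies. Origin: centre of the underside. Not to be moved.
- vase: Green glass vase, 66 mm across, 78 mm tall, standing loose on the ledge beyond the other end of the row, about 118 mm from the nearest mark. Origin: centre of the underside. Not to be moved.
There are look-alikes about, which are no part of the job. Leave any blue or purple look-alike of the trophy_118 alone. What is shaped like the trophy_140 but green is not meant.

How it is judged:
By the outcome, as a careful person would: the job done as asked, in the order asked, and still so for the second after the job is handed in, with the robot touching nothing.
It also fails if it takes over 106 s, if anything falls off the work surface, if the arm or the gripper's body presses on something with over 40 N, if the wrist force passes 120 N, or if a joint passes its speed limit or range.

## Working session

There is one attempt and no reset: what is moved stays moved. The work goes in short steps, Python scripts to look and compute and a shell command to move; the robot and the scene stay as the last step left them, time stands still between calls to the robot, and variables do not carry over. Pictures are saved under pics/ and viewed, at most 14 in all, crops included, and the job is handed in when it is done.

```bash
ls; mkdir -p pics; python3 - <<'E'
from workcell import env
import cv2
for n in("scene","top"):
    cv2.imwrite(f"pics/{n}0.png",env.grab_frame(n)[:,:,::-1]); print(env.camera_model(n))
print(env.state())
E
```

```text
pics
{'fx': 396.8415630165396, 'fy': 396.8415630165396, 'cx': 310.6436654732274, 'cy': 190.11048317658293, 'camera_from_world': array([[-8.06360298e-01,  5.91252688e-01, -1.42593716e-02,
         4.19652848e+02],
       [-5.01616258e-01, -6.70942394e-01,  5.46092880e-01,
         2.48722016e+02],
       [ 3.13311666e-01,  4.47500350e-01,  8.37603269e-01,
        -1.19529433e+03],
       [ 0.00000000e+00,  0.00000000e+00,  0.00000000e+00,
         1.00000000e+00]])}
{'fx': 412.7239472649048, 'fy': 412.7239472649048, 'cx': 311.6211566102225, 'cy': 191.57891538458907, 'camera_from_world': array([[-5.27093329e-03, -9.99875069e-01, -1.49017954e-02,
         3.35332723e+01],
       [ 9.89606981e-01, -7.35712166e-03,  1.43610222e-01,
        -5.19986291e+02],
       [-1.43701915e-01, -1.39899609e-02,  9.89522127e-01,
        -1.04656296e+03],
       [ 0.00000000e+00,  0.00000000e+00,  0.00000000e+00,
         1.00000000e+00]])}
{'time_s': 0.1, 'qpos': array([-7.38538175e+01,  1.83487273e+01,  8.96986913e+01, -1.19654841e-03,
        7.20446164e+01, -1.14642017e+00]), 'qvel': array([ 0.00474499, -0.11458346, -0.12891785, -0.07509564,  0.0216478 ,
       -0.06519175]), 'effort': array([ 6.88837408e-04, -4.13332844e+01, -2.32509041e+01,  7.29544088e-02,
        4.21546062e-02, -6.50552329e-05]), 'ee_pos': array([ 170.78432216, -548.58144051,  213.20176001]), 'ee_rot': array([-1.79907961e+02, -7.03935343e-04,  1.72929719e+01]), 'force': array([ 0.32240546, -0.0217952 ,  0.42441478]), 'torque': array([ 0.01451422, -0.00840448, -0.05616194]), 'gripper_force': 0.0, 'gripper_width': 91.45985986482656}
```

View pics/scene0.png

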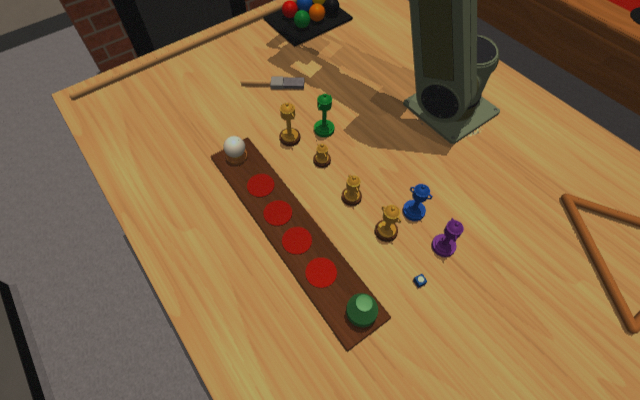

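View pics/top0.png

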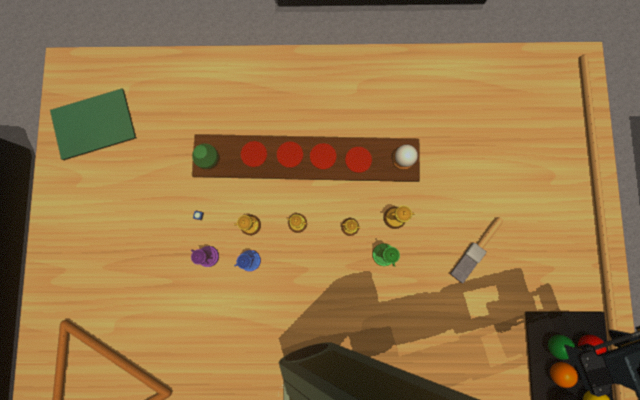

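The scene view shows the cue ball at (235,149), the vase at (362,310) and four red marks. The gold trophies stand at about (289,122), (321,155), (352,190) and (388,222). In the top view the marks are at (254,154) to (358,160) and the trophies at (250,223), (297,222), (350,227) and (397,216).

```bash
cat > h.py <<'E'
import numpy as np,cv2
from workcell import env
def ray(n,uv):
    c=env.camera_model(n);M=c["camera_from_world"];R,t=M[:3,:3],M[:3,3]
    d=np.array([(uv[0]-c["cx"])/c["fx"],-(uv[1]-c["cy"])/c["fy"],-1.])
    return -R.T@t,R.T@d
def on(n,uv,z):
    o,d=ray(n,uv);return (o+d*(z-o[2])/d[2])[:2]
def proj(n,p):
    c=env.camera_model(n);M=c["camera_from_world"];q=M[:3,:3]@np.asarray(p,float)+M[:3,3]
    return np.array([c["cx"]+c["fx"]*q[0]/-q[2],c["cy"]+c["fy"]*-q[1]/-q[2]])
def blobs(n,mask,amin):
    k,l,s,c=cv2.connectedComponentsWithStats(mask.astype(np.uint8));return [(c[i],s[i]) for i in range(1,k) if s[i,4]>=amin]
E
python3 - <<'E'
from h import *
for n,(x0,y0,x1,y1) in dict(scene=(215,90,405,270),top=(190,130,425,270)).items():
    im=cv2.imread(f"pics/{n}0.png");h=cv2.cvtColor(im,cv2.COLOR_BGR2HSV);H,S,V=cv2.split(h)
    red=((H<5)|(H>174))&(S>200)&(V>90)
    for c,s in blobs(n,red,200): print(n,"red",c.round(1),s[2:],on(n,c,15).round(1))
    k=3.3
    cv2.imwrite(f"pics/{n}c.png",cv2.resize(im[y0:y1,x0:x1],None,fx=k,fy=k,interpolation=cv2.INTER_CUBIC))
E
```

```text
scene red [627.2   3.5] [ 31  11 208] [-886.6   32.4]
scene red [260.2 185. ] [ 27  23 486] [613.2 -95.2]
scene red [277.3 212.7] [ 29  26 562] [6.234e+02 5.000e-01]
scene red [296.4 240.2] [ 30  27 643] [628.6  90.6]
scene red [320.6 272.2] [ 32  30 737] [630.7 189.1]
top red [253.4 153.5] [ 25  24 250] [629.5 188.7]
top red [290.3 153.2] [ 26  25 250] [629.5  88.1]
top red [322.4 155.7] [ 24  25 261] [621.8   0.7]
top red [358.  159.4] [ 25  25 270] [610.6 -95.5]
```

View pics/topc.png

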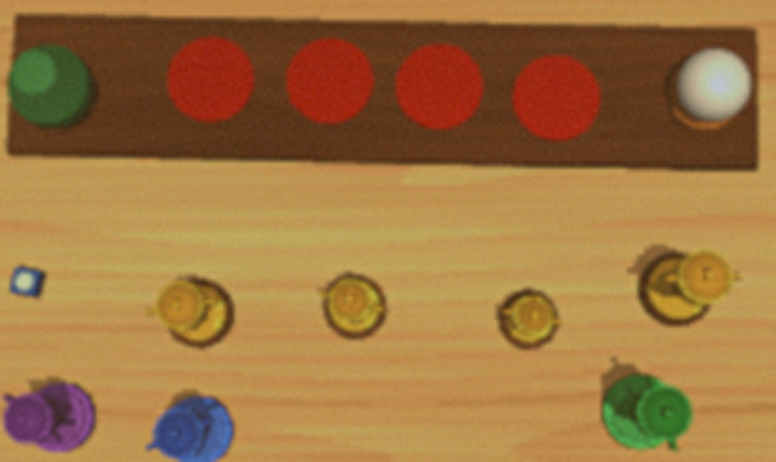

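View pics/scenec.png

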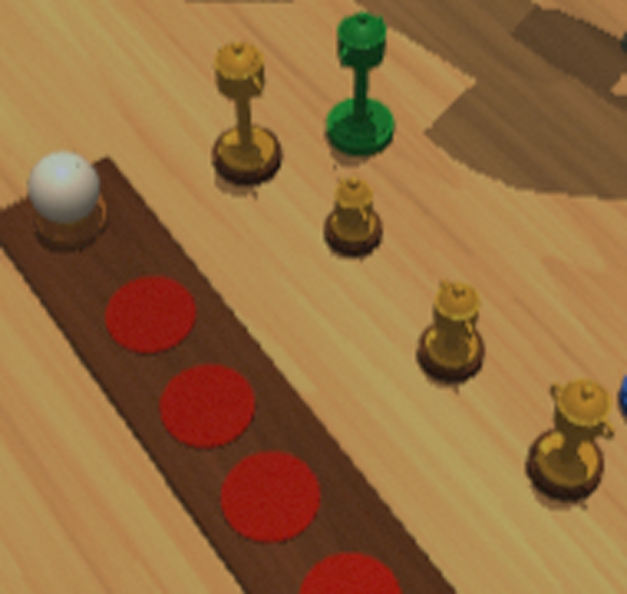

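The crops show the trophies, left to right in the top crop, as 118, 96, 74 and 140. Knobs in crop pixels are at top (179,303), (350,298), (534,315), (708,274) and scene (585,387), (459,287), (352,182), (238,47). I triangulate these and check them against the plinths.

```bash
python3 - <<'E'
from h import *
T={118:((179,303),(585,387),(202,312),(565,464)),96:((350,298),(459,287),(355,306),(451,348)),74:((534,315),(352,182),(529,318),(353,230)),140:((708,274),(238,47),(676,288),(247,155))}
f=lambda p,o:(np.array(p)+.5)/3.3-.5+o
im=cv2.imread("pics/top0.png").astype(int);sc=cv2.imread("pics/scene0.png").astype(int)
for h,(a,b,c,e) in T.items():
    o1,d1=ray("top",f(a,(190,130)));o2,d2=ray("scene",f(b,(215,90)))
    s=np.linalg.lstsq(np.c_[d1,-d2],o2-o1,rcond=None)[0];p,q=o1+s[0]*d1,o2+s[1]*d2
    print(h,"tri",((p+q)/2).round(1),"gap",np.linalg.norm(p-q).round(1),"top@h",on("top",f(a,(190,130)),h).round(1),"scene@h",on("scene",f(b,(215,90)),h).round(1),"plinth",on("top",f(c,(190,130)),9).round(1),on("scene",f(e,(215,90)),9).round(1))
# dark plinth rim + gold: mask by enclosing circle
for n,img,k in(("top",im,2),("scene",sc,3)):
    H,S,V=cv2.split(cv2.cvtColor(img.astype(np.uint8),cv2.COLOR_BGR2HSV)); m=(S>175)&(H>8)&(H<30)|(V<80)
    for h,t in T.items():
        c=f(t[k],(190,130) if n=="top" else (215,90)).round().astype(int)
        w=m[c[1]-14:c[1]+15,c[0]-14:c[0]+15].astype(np.uint8);print(n,h);
        if h in(118,74): print("\n".join("".join(".#"[v] for v in r) for r in w))
E
```

```text
118 tri [437.3 193.1 115.4] gap 0.6 top@h [436.9 192.8] scene@h [438.8 193.7] plinth [437.5 193.5] [437.7 196. ]
96 tri [441.7  69.   93.9] gap 0.2 top@h [441.4  68.9] scene@h [442.8  70. ] plinth [441.6  69.5] [440.5  67.9]
74 tri [430.7 -71.2  68.6] gap 3.0 top@h [429.3 -69.7] scene@h [434.4 -68.8] plinth [431.  -70.9] [431.8 -70. ]
140 tri [ 454.4 -190.   135.8] gap 1.2 top@h [ 453.6 -188.7] scene@h [ 457.  -186.8] plinth [ 454.4 -190. ] [ 455.8 -189.7]
top 118
.............................
.............................
.............................
.............................
.............................
......#####..###.............
....#############............
...###############...........
..##################.........
..###################........
.###################.#.......
.###################.........
######################.......
######################.......
#######################......
.######################......
..############.########......
..##################.##......
...#########.#########.......
....################.#.......
......###############........
.
[... 2208 characters left out ...]

..........#########..........
..........#########..........
.........##########..........
.........###########.........
........#.##########.........
.......##############........
.......###########.##........
........#.######.#.##........
......#########.#.###........
......###############.#......
......#############..#.......
......################.......
......################.......
.......###############.......
........############.........
.........##########..........
...........######............
.............................
.............................
.............................
.............................
.............................
.............................
scene 140
```

```bash
python3 -m jog '{"jaw":[91,91,91,91,91,91,91,91,91,91],"slide":[[0,0,0],[0,0,0],[0,0,0],[0,0,0],[0,0,0],[0,0,0],[0,0,0],[0,0,0],[0,0,0],[0,0,0]],"spin":[-1,-1,-1,-1,-1,-1,-1,-1,-1,-0.09]}' 20
python3 -m jog '{"jaw":[91,91,91,91,91,91,91,91,91,91],"slide":[[1,0.79,0],[1,0.79,0],[1,0.79,0],[1,0.79,0],[1,0.79,0],[1,0.79,0],[1,0.79,0],[1,0.79,0],[1,0.79,0],[1,0.79,0]],"spin":[0,0,0,0,0,0,0,0,0,0]}'
python3 -m jog '{"jaw":[91,91,91,91],"slide":[[1,0.79,0],[0.9,0.7,0],[0,0,0],[0,0,0]],"spin":[0,0,0,0]}'
```

```text
time_s: 1.1
ee_pos: [170.8, -548.7, 213.5]
ee_rot: [-180.0, -0.1, 90.0]
force: [0.5, 0.1, 0.3]
gripper_width: 91.1
gripper_force: 0.0
time_s: 2.1
ee_pos: [408.5, -247.6, 213.9]
ee_rot: [-180.0, 0.0, 89.8]
force: [0.3, -0.9, -0.1]
gripper_width: 91.0
gripper_force: 0.0
time_s: 2.5
ee_pos: [452.5, -191.6, 213.7]
ee_rot: [-179.9, 0.0, 90.0]
force: [-0.8, -0.3, -0.2]
gripper_width: 90.7
gripper_force: 0.0
```

```bash
python3 -m jog '{"jaw":[91,91,91,91,91,91,91],"slide":[[0.07,0.06,0.8],[0,0,0.9],[0,0,0.9],[0,0,0.9],[0,0,0.5],[0,0,0.17],[0,0,0]],"spin":[0,0,0,0,0,0,0]}'
python3 -m jog '{"jaw":[30,30,30,30,30,30,30,30,30,30],"slide":[[0,0,0],[0,0,0],[0,0,0],[0,0,0],[0,0,0],[0,0,0],[0,0,0],[0,0,0],[0,0,0],[0,0,0]],"spin":[0,0,0,0,0,0,0,0,0,0]}' 20
```

```text
time_s: 3.2
ee_pos: [453.5, -190.6, 88.5]
ee_rot: [-179.9, -0.0, 89.9]
force: [0.6, -0.2, 0.2]
gripper_width: 90.9
gripper_force: 0.0
time_s: 4.2
ee_pos: [454.4, -189.9, 88.9]
ee_rot: [180.0, 0.0, 90.0]
force: [-0.3, -0.4, 0.6]
gripper_width: 38.4
gripper_force: 20.0
```

```bash
python3 -m jog '{"jaw":[30,30,30,30,30,30,30,30,30,30],"slide":[[0,0,-0.4],[0,0,-0.8],[0,0,-0.8],[0.3,0.5,0],[0.5,0.83,0],[0.6,1,0],[0.6,1,0],[0.6,1,0],[0.34,0.6,0],[0.2,0.3,0]],"spin":[0,0,0,0,0,0,0,0,0,0]}'
python3 -m jog '{"jaw":[30,30,30,30,30,30,30],"slide":[[0,0,0],[0,0,0.4],[0,0,0.5],[0,0,0.3],[0,0,0.15],[0,0,0.05],[0,0,0]],"spin":[0,0,0,0,0,0,0]}'
python3 - <<'E'
from h import *
for n in("scene","top"): cv2.imwrite(f"pics/{n}1.png",env.grab_frame(n)[:,:,::-1])
im=[cv2.resize(cv2.imread(f"pics/{n}1.png")[y:y+150,x:x+130],None,fx=3,fy=3,interpolation=2) for n,x,y in(("scene",195,70),("top",310,110))]
cv2.imwrite("pics/c1.png",np.hstack(im))
E
```

```text
time_s: 5.2
ee_pos: [612.9, -93.7, 147.4]
ee_rot: [-179.9, -0.0, 90.1]
force: [0.1, -0.1, -2.4]
gripper_width: 38.7
gripper_force: 20.0
time_s: 5.9
ee_pos: [611.2, -95.9, 107.0]
ee_rot: [180.0, 0.0, 90.0]
force: [0.2, -0.2, -2.3]
gripper_width: 38.3
gripper_force: 20.0
```

View pics/c1.png

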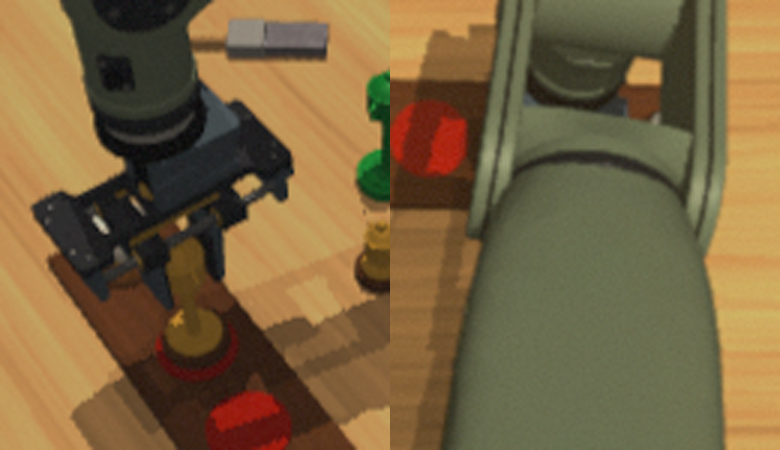

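The plinth sits just above its mark at crop (195,345), with an even red ring around it. I lower it the last 3 mm.

```bash
python3 -m jog '{"jaw":[30,30,30,30,30],"slide":[[0,0,0.03],[0,0,0.03],[0,0,0.03],[0,0,0],[0,0,0]],"spin":[0,0,0,0,0]}'
```

```text
time_s: 6.5
ee_pos: [611.2, -95.6, 104.1]
ee_rot: [-180.0, 0.0, 90.0]
force: [-0.3, -0.7, -3.3]
gripper_width: 38.5
gripper_force: 20.0
```

```bash
python3 -m jog '{"jaw":[30,30,30],"slide":[[0,0,0.02],[0,0,0],[0,0,0]],"spin":[0,0,0]}' | egrep 'pos|force'
python3 -m jog '{"jaw":[30,30,30],"slide":[[0,0,0.02],[0,0,0],[0,0,0]],"spin":[0,0,0]}' | egrep 'pos|force'
```

```text
ee_pos: [611.4, -95.7, 103.9]
force: [-0.0, 0.8, -0.7]
gripper_force: 20.0
ee_pos: [611.4, -95.7, 103.9]
force: [-2.7, 1.3, 4.8]
gripper_force: 20.0
```

```bash
python3 -m jog '{"jaw":[42,46,60,80,91,91,91,91,91,91],"slide":[[0,0,0],[0,0,0],[0,0,0],[0,0,0],[0,0,0],[0,0,-0.4],[0,0,-0.7],[0,0,-0.8],[0,0,-0.8],[0,0,-0.7]],"spin":[0,0,0,0,0,0,0,0,0,0]}'
python3 -m jog '{"jaw":[91,91,91,91,91,91,91,91,91,91],"slide":[[1,-0.6,0],[1,-0.6,0],[1,-0.6,0],[1,-0.6,0],[1,-0.6,0],[1,-0.6,0],[1,-0.6,0],[1,-0.6,0],[1,-0.6,0],[0.64,-0.4,0]],"spin":[0,0,0,0,0,0,0,0,0,0]}'
python3 -m jog '{"jaw":[91,91,91],"slide":[[0,0,0],[0,0,0],[0,0,0]],"spin":[0,0,0]}'
python3 - <<'E'
from h import *
for n in("scene","top"): cv2.imwrite(f"pics/{n}2.png",env.grab_frame(n)[:,:,::-1])
im=[cv2.resize(cv2.imread(f"pics/{n}2.png")[y:y+180,x:x+130],None,fx=3,fy=3,interpolation=2) for n,x,y in(("scene",195,90),("top",310,110))]
cv2.imwrite("pics/c2.png",np.hstack(im))
E
```

```text
time_s: 8.1
ee_pos: [611.6, -95.7, 207.3]
ee_rot: [179.9, 0.0, 90.0]
force: [-0.7, 0.3, -0.1]
gripper_width: 91.3
gripper_force: 0.0
time_s: 9.1
ee_pos: [436.1, 195.2, 206.0]
ee_rot: [179.9, -0.1, 90.1]
force: [-0.2, -0.2, 0.3]
gripper_width: 90.9
gripper_force: 0.0
time_s: 9.4
ee_pos: [437.8, 192.9, 205.3]
ee_rot: [179.9, 0.0, 90.0]
force: [0.5, 0.2, 0.9]
gripper_width: 91.1
gripper_force: 0.0
```

View pics/c2.png

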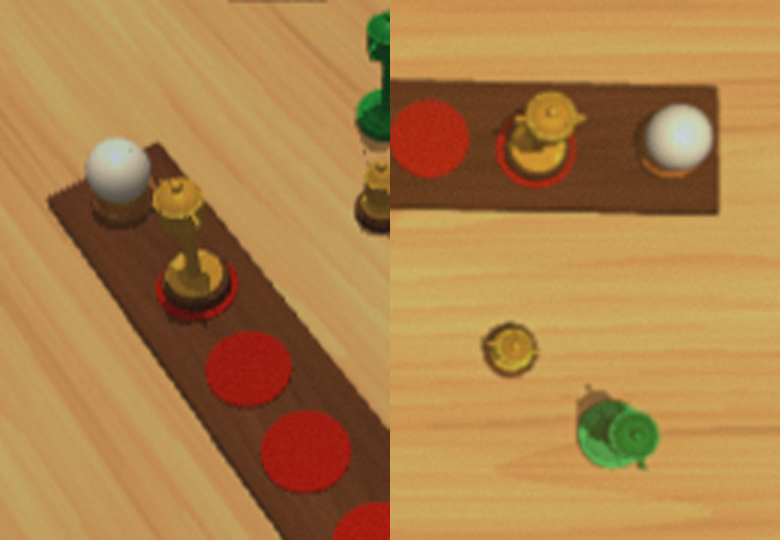

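Trophy_140 stands centred on its mark, with plinth crop (537,147) against mark (536,148). The cue ball hasn't moved. Next is trophy_118.

```bash
python3 -m jog '{"jaw":[91,91,91,91,91,91,91,91],"slide":[[0,0,0.8],[0,0,0.9],[0,0,0.9],[0,0,0.9],[0,0,0.7],[0,0,0.3],[0,0,0.1],[0,0,0]],"spin":[0,0,0,0,0,0,0,0]}' |egrep 'pos|force'
python3 -m jog '{"jaw":[30,30,30,30,30,30,30,30,30,30],"slide":[[0,0,0],[0,0,0],[0,0,0],[0,0,0],[0,0,0],[0,0,0],[0,0,0],[0,0,0],[0,0,0],[0,0,0]],"spin":[0,0,0,0,0,0,0,0,0,0]}' 20
```

```text
ee_pos: [437.8, 193.4, 67.2]
force: [-0.1, -0.7, 0.1]
gripper_force: 0.0
time_s: 11.3
ee_pos: [437.0, 193.5, 66.9]
ee_rot: [-180.0, 0.0, 90.0]
force: [0.4, -0.7, -0.1]
gripper_width: 35.5
gripper_force: 20.0
```

```bash
python3 -m jog '{"jaw":[30,30,30,30,30,30,30,30,30,30],"slide":[[0,0,-0.4],[0,0,-0.8],[0,0,-0.8],[-0.5,0.5,0],[-0.9,0.87,0],[-1,0.95,0],[-1,0.95,0],[-1,0.95,0],[-1,0.95,0],[-1,0.95,0]],"spin":[0,0,0,0,0,0,0,0,0,0]}' | egrep 'pos|force|width'
python3 -m jog '{"jaw":[30,30,30,30,30,30,30,30],"slide":[[-0.03,0.05,0],[0,0,0],[0,0,0.4],[0,0,0.5],[0,0,0.3],[0,0,0.15],[0,0,0.05],[0,0,0]],"spin":[0,0,0,0,0,0,0,0]}'| egrep 'pos|force|width'
python3 -m jog '{"jaw":[30,30,30,30,30],"slide":[[0,0,0.03],[0,0,0.03],[0,0,0.03],[0,0,0],[0,0,0]],"spin":[0,0,0,0,0]}'| egrep 'pos|force|width'
python3 -m jog '{"jaw":[30,30,30],"slide":[[0,0,0.02],[0,0,0],[0,0,0]],"spin":[0,0,0]}' | egrep 'pos|force'
```

```text
ee_pos: [621.4, 0.1, 126.2]
force: [0.8, 0.7, -1.9]
gripper_width: 35.2
gripper_force: 20.0
ee_pos: [622.3, 1.0, 85.0]
force: [0.2, 0.2, -2.2]
gripper_width: 35.8
gripper_force: 20.0
ee_pos: [622.3, 0.6, 82.3]
force: [1.1, 0.3, -2.2]
gripper_width: 35.4
gripper_force: 20.0
ee_pos: [622.4, 0.5, 82.0]
force: [0.7, -0.5, 0.8]
gripper_force: 20.0
```

```bash
python3 -m jog '{"jaw":[30,30,40,44,60,80,91,91,91,91],"slide":[[0,0,0.01],[0,0,0],[0,0,0],[0,0,0],[0,0,0],[0,0,0],[0,0,0],[0,0,-0.4],[0,0,-0.7],[0,0,-0.8]],"spin":[0,0,0,0,0,0,0,0,0,0]}'| egrep 'pos|force|width'
python3 -m jog '{"jaw":[91,91,91,91,91,91,91,91,91,91],"slide":[[0,0,-0.8],[0,0,-0.7],[0.2,-0.5,0],[0.38,-1,0],[0.38,-1,0],[0.38,-1,0],[0.38,-1,0],[0.38,-1,0],[0.18,-0.53,0],[0,0,0]],"spin":[0,0,0,0,0,0,0,0,0,0]}'| egrep 'pos|force|width'
python3 -m jog '{"jaw":[91,91],"slide":[[0,0,0],[0,0,0]],"spin":[0,0]}'
```

```text
ee_pos: [622.0, 0.7, 139.2]
force: [-0.7, -0.3, 0.3]
gripper_width: 88.7
gripper_force: 0.0
ee_pos: [440.2, 69.4, 184.2]
force: [-0.0, -0.5, -0.1]
gripper_width: 91.1
gripper_force: 0.0
time_s: 16.1
ee_pos: [443.0, 68.8, 183.6]
ee_rot: [179.9, 0.0, 90.0]
force: [-0.6, 0.1, 0.5]
gripper_width: 91.1
gripper_force: 0.0
```

```bash
python3 -m jog '{"jaw":[91,91,91,91,91,91,91,91],"slide":[[0,0,0.8],[0,0,0.9],[0,0,0.9],[0,0,0.9],[0,0,0.7],[0,0,0.3],[0,0,0.1],[0,0,0]],"spin":[0,0,0,0,0,0,0,0]}' |egrep 'pos|force'
python3 -m jog '{"jaw":[25,25,25,25,25,25,25,25,25,25],"slide":[[0,0,0],[0,0,0],[0,0,0],[0,0,0],[0,0,0],[0,0,0],[0,0,0],[0,0,0],[0,0,0],[0,0,0]],"spin":[0,0,0,0,0,0,0,0,0,0]}' 20
```

```text
ee_pos: [442.3, 68.9, 45.5]
force: [-0.1, -0.5, 0.4]
gripper_force: 0.0
time_s: 17.9
ee_pos: [441.3, 69.0, 45.3]
ee_rot: [-180.0, 0.0, 90.0]
force: [-0.2, 1.3, 0.3]
gripper_width: 32.5
gripper_force: 20.0
```

```bash
python3 -m jog '{"jaw":[25,25,25,25,25,25,25,25,25,25],"slide":[[0,0,-0.4],[0,0,-0.8],[0,0,-0.8],[0.06,0.5,0],[0.1,0.9,0],[0.1,1,0],[0.1,1,0],[0.1,1,0],[0.1,1,0],[0.1,0.86,0]],"spin":[0,0,0,0,0,0,0,0,0,0]}' | egrep 'pos|force|width'
python3 -m jog '{"jaw":[25,25,25,25,25,25,25,25],"slide":[[0,0,0],[0,0,0],[0,0,0.4],[0,0,0.5],[0,0,0.3],[0,0,0.15],[0,0,0.05],[0,0,0]],"spin":[0,0,0,0,0,0,0,0]}'| egrep 'pos|force|width'
python3 -m jog '{"jaw":[25,25,25,25,25],"slide":[[0,0,0.03],[0,0,0.03],[0,0,0.03],[0,0,0],[0,0,0]],"spin":[0,0,0,0,0]}'| egrep 'pos|force|width'
python3 -m jog '{"jaw":[25,25,25],"slide":[[0,0,0.02],[0,0,0],[0,0,0]],"spin":[0,0,0]}' | egrep 'pos|force'
```

```text
ee_pos: [630.3, 88.9, 104.5]
force: [-0.6, 0.5, -2.1]
gripper_width: 32.4
gripper_force: 20.0
ee_pos: [629.2, 88.8, 63.4]
force: [-0.2, -0.0, -1.0]
gripper_width: 32.6
gripper_force: 20.0
ee_pos: [629.2, 88.9, 60.7]
force: [-0.1, 0.1, -2.0]
gripper_width: 32.6
gripper_force: 20.0
ee_pos: [629.3, 88.9, 60.3]
force: [-1.2, 0.6, 1.4]
gripper_force: 20.0
```

```bash
python3 -m jog '{"jaw":[30,37,41,60,80,91,91,91,91,91],"slide":[[0,0,0],[0,0,0],[0,0,0],[0,0,0],[0,0,0],[0,0,0],[0,0,-0.4],[0,0,-0.7],[0,0,-0.8],[0,0,-0.8]],"spin":[0,0,0,0,0,0,0,0,0,0]}'| egrep 'pos|force|width'
python3 -m jog '{"jaw":[91,91,91,91,91,91,91,91,91,91],"slide":[[0,0,-1],[0,0,-0.7],[0,0,-0.3],[-0.4,-0.5,0],[-0.8,-1,0],[-0.8,-1,0],[-0.8,-1,0],[-0.8,-1,0],[-0.8,-1,0],[-0.8,-1,0]],"spin":[0,0,0,0,0,0,0,0,0,0]}'| egrep 'pos|force|width'
python3 -m jog '{"jaw":[91,91,91],"slide":[[-0.11,-0.12,0],[0,0,0],[0,0,0]],"spin":[0,0,0]}'
```

```text
ee_pos: [629.3, 88.9, 142.8]
force: [-0.6, -0.5, -0.5]
gripper_width: 90.7
gripper_force: 0.0
ee_pos: [432.5, -67.9, 200.8]
force: [-0.1, -1.9, 0.1]
gripper_width: 91.2
gripper_force: 0.0
time_s: 22.8
ee_pos: [431.5, -70.2, 201.2]
ee_rot: [179.9, -0.0, 90.0]
force: [0.6, -0.4, -0.8]
gripper_width: 91.3
gripper_force: 0.0
```

```bash
python3 -m jog '{"jaw":[91,91,91,91,91,91,91,91,91,91],"slide":[[0,0,0.8],[0,0,0.9],[0,0,0.9],[0,0,0.9],[0,0,0.9],[0,0,0.8],[0,0,0.5],[0,0,0.2],[0,0,0.03],[0,0,0]],"spin":[0,0,0,0,0,0,0,0,0,0]}' |egrep 'pos|force'
python3 -m jog '{"jaw":[25,25,25,25,25,25,25,25,25,25],"slide":[[0,0,0],[0,0,0],[0,0,0],[0,0,0],[0,0,0],[0,0,0],[0,0,0],[0,0,0],[0,0,0],[0,0,0]],"spin":[0,0,0,0,0,0,0,0,0,0]}' 20
```

```text
ee_pos: [431.6, -70.3, 23.4]
force: [0.4, 0.6, 0.4]
gripper_force: 0.0
time_s: 24.8
ee_pos: [430.5, -70.5, 23.1]
ee_rot: [-180.0, 0.0, 90.0]
force: [-0.4, 0.6, -0.4]
gripper_width: 29.7
gripper_force: 20.0
```

```bash
python3 -m jog '{"jaw":[25,25,25,25,25,25,25,25],"slide":[[0,0,-0.4],[0,0,-0.8],[0,0,-1],[0,0,-1],[0,0,-1],[0,0,-0.8],[0,0,0],[0,0,0]],"spin":[0,0,0,0,0,0,0,0]}' | egrep 'pos|force|width'
python3 -m jog '{"jaw":[25,25,25,25,25,25,25,25,25,25],"slide":[[0.5,0.38,0],[0.9,0.7,0],[1,0.77,0],[1,0.77,0],[1,0.77,0],[1,0.77,0],[1,0.77,0],[1,0.77,0],[0.8,0.6,0],[0.45,0.34,0]],"spin":[0,0,0,0,0,0,0,0,0,0]}' | egrep 'pos|force|width'
python3 -m jog '{"jaw":[25,25,25,25,25,25,25,25,25,25],"slide":[[0,0,0],[0,0,0],[0,0,0.6],[0,0,0.9],[0,0,0.9],[0,0,0.9],[0,0,0.6],[0,0,0.4],[0,0,0.1],[0,0,0]],"spin":[0,0,0,0,0,0,0,0,0,0]}'| egrep 'pos|force|width'
python3 -m jog '{"jaw":[25,25,25,25,25],"slide":[[0,0,0.03],[0,0,0.03],[0,0,0.03],[0,0,0],[0,0,0]],"spin":[0,0,0,0,0]}'| egrep 'pos|force|width'
python3 -m jog '{"jaw":[25,25,25],"slide":[[0,0,0.02],[0,0,0],[0,0,0]],"spin":[0,0,0]}' | egrep 'pos|force'
```

```text
ee_pos: [430.1, -70.4, 172.6]
force: [-0.1, 0.3, -1.7]
gripper_width: 29.6
gripper_force: 20.0
ee_pos: [629.8, 191.0, 169.6]
force: [0.1, -0.9, -1.3]
gripper_width: 29.3
gripper_force: 20.0
ee_pos: [629.6, 188.6, 41.1]
force: [0.2, 0.5, -0.6]
gripper_width: 29.5
gripper_force: 20.0
ee_pos: [629.8, 189.1, 38.6]
force: [0.3, 0.2, -1.3]
gripper_width: 29.6
gripper_force: 20.0
ee_pos: [629.9, 189.1, 38.1]
force: [-0.3, 1.1, 1.3]
gripper_force: 20.0
```

Contact. I release, back off and check.

```bash
python3 -m jog '{"jaw":[30,34,38,60,80,91,91,91,91,91],"slide":[[0,0,0],[0,0,0],[0,0,0],[0,0,0],[0,0,0],[0,0,0],[0,0,-0.4],[0,0,-0.7],[0,0,-0.8],[0,0,-0.8]],"spin":[0,0,0,0,0,0,0,0,0,0]}'| egrep 'pos|force|width'
python3 -m jog '{"jaw":[91,91,91,91,91,91,91,91,91,91],"slide":[[0,0,-1],[0,0,-1],[0,0,-1],[0,-1,0],[0,-1,0],[0,-1,0],[0,-1,0],[0,-1,0],[0,-1,0],[0,-1,0]],"spin":[0,0,0,0,0,0,0,0,0,0]}'| egrep 'pos|force|width'
python3 -m jog '{"jaw":[91,91,91,91],"slide":[[0,-0.5,0],[0,0,0],[0,0,0],[0,0,0]],"spin":[0,0,0,0]}'
python3 - <<'E'
from h import *
for n in("scene","top"): cv2.imwrite(f"pics/{n}3.png",env.grab_frame(n)[:,:,::-1])
im=[cv2.resize(cv2.imread(f"pics/{n}3.png")[y:y+h,x:x+w],None,fx=3,fy=3,interpolation=2) for n,x,y,w,h in(("scene",195,130,210,190),("top",190,120,235,65))]
cv2.imwrite("pics/s3.png",im[0]);cv2.imwrite("pics/t3.png",im[1])
E
```

```text
ee_pos: [629.9, 189.1, 120.6]
force: [0.1, 0.1, -1.0]
gripper_width: 89.9
gripper_force: 0.0
ee_pos: [418.6, 189.0, 209.8]
force: [-0.7, -0.3, -0.4]
gripper_width: 91.1
gripper_force: 0.0
time_s: 30.8
ee_pos: [406.2, 189.3, 209.1]
ee_rot: [179.9, -0.0, 90.0]
force: [-0.4, -0.4, 0.8]
gripper_width: 91.2
gripper_force: 0.0
```

View pics/s3.png

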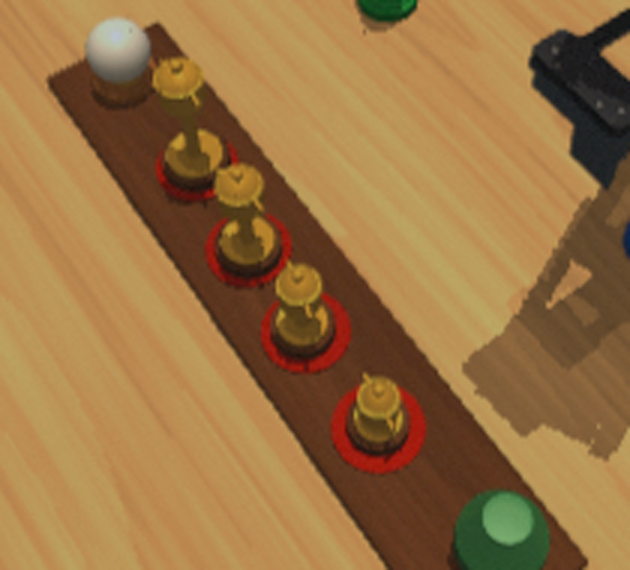

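View pics/t3.png

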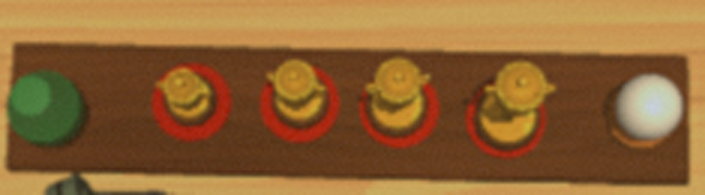

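All four trophies stand upright and centred on their marks, from 140 next to the cue ball at crop (195,160) to 74 next to the vase at (378,425). The cue ball and vase look unmoved.

```bash
python3 -c "
from workcell import env
print(env.job_done())"
```

```text
the job is handed in; nothing more can be done
None
```

The four trophies stand upright and released on the red marks, tallest by the cue ball and shortest by the vase; I handed the job in at about 31 s, with the cue ball and vase unmoved in the final pictures.

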